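# Make up the necklace kit and the wire kit

### The job

Make up the two class kits: the pink tray is the necklace kit and gets the canister that is full of beads and the red cord reel; the yellow tray is the wire kit and gets the copper wire reel, the stepped wooden mandrel and the empty canister, for offcuts. The two canisters look the same, so feel which is the heavy one. Stand each thing upright in a bay of its own, set down and not dropped, and leave the blue reel and the white bottle where they are.

Things in the scene. Friction and masses are not known exactly. Their poses are not given: they have to be found in the camera images.
- canister_a: Closed aluminium screw-top canister standing upright, 52 mm across and 80 mm tall, paper band round it. One of two that look the same: one is full of glass beads and weighs about 380 g (340 to 420), the other is empty, about 60 g (50 to 70); only the weight in the grip tells which. Origin: centre of its underside, z up its axis.
- canister_b: Closed aluminium screw-top canister standing upright, 52 mm across and 80 mm tall, paper band round it. One of two that look the same: one is full of glass beads and weighs about 380 g (340 to 420), the other is empty, about 60 g (50 to 70); only the weight in the grip tells which. Origin: centre of its underside, z up its axis.
- spool_red: Reel standing upright, 46 mm across and 60 mm tall, wound full flush with its flanges so that it grips like a plain cylinder: red cord between white flanges, red seen through the open top flange. About 100 g. Origin: centre of its underside, z up its axis.
- spool_copper: Reel standing upright, 46 mm across and 60 mm tall, wound full flush with its flanges so that it grips like a plain cylinder: copper wire between black flanges, copper seen through the open top flange. About 280 g. Origin: centre of its underside, z up its axis.
- mandrel: Stepped mandrel of pale turned wood standing on its widest step: 46 mm across up to a height of 30 mm, then 36 mm across up to 65 mm, then 26 mm across up to its top at 110 mm. About 90 g. Grip it by the top step. Origin: centre of its underside, z up its axis.
- spool_blue: Reel standing upright, 46 mm across and 60 mm tall, wound full flush with its flanges so that it grips like a plain cylinder: blue cord between white flanges, blue seen through the open top flange. Not wanted in either kit: leave it where it stands. About 100 g. Origin: centre of its underside, z up its axis.
- bottle: White plastic glue bottle with a black nozzle standing upright, 42 mm across and 108 mm tall. Not wanted in either kit: leave it where it stands. Origin: centre of its underside, z up.
- tray_pink: Pink kit tray, fixed flat on the table. 164 x 164 mm outside, walls 24 mm high and 4 mm thick, floor 4 mm thick; 4 mm dividers of wall height part it into 2 x 2 bays 76 mm square, centred at x, y = +-40 mm from the origin along the tray's axes. Any bay will do; a bay holds one thing only. A small lip on each x side. Origin: centre of its underside.
- tray_yellow: Yellow kit tray, fixed flat on the table. 164 x 164 mm outside, walls 24 mm high and 4 mm thick, floor 4 mm thick; 4 mm dividers of wall height part it into 2 x 2 bays 76 mm square, centred at x, y = +-40 mm from the origin along the tray's axes. Any bay will do; a bay holds one thing only. A small lip on each x side. Origin: centre of its underside.

How it is judged:
At the end, for the whole second after the job is handed in: Red reel and full canister (over 2 N) in the pink tray; copper reel, mandrel and empty canister in the yellow: each upright within 6 degrees, origin within 72 mm of the tray's centre along each tray axis and within 4 mm of its floor (so one to a bay), let go and at rest (x of spool_red in the frame of tray_pink between -0.072 and 0.072 m and y of spool_red in the frame of tray_pink between -0.072 and 0.072 m and z of spool_red in the frame of tray_pink below 0.008 m and angle between each of spool_red, spool_copper, mandrel's own z axis and vertical below 0.1 rad and linear speed of each of spool_red, spool_copper, mandrel below 0.02 m/s and contact force between the fingers and spool_red below 0.1 N and x of spool_copper in the frame of tray_yellow between -0.072 and 0.072 m and y of spool_copper in the frame of tray_yellow between -0.072 and 0.072 m and z of each of spool_copper, mandrel in the frame of tray_yellow below 0.008 m and contact force between the fingers and spool_copper below 0.1 N and x of mandrel in the frame of tray_yellow between -0.072 and 0.072 m and y of mandrel in the frame of tray_yellow between -0.072 and 0.072 m and contact force between the fingers and mandrel below 0.1 N and (((x of canister_a in the frame of tray_pink between -0.072 and 0.072 m and y of canister_a in the frame of tray_pink between -0.072 and 0.072 m and z of canister_a in the frame of tray_pink below 0.008 m and angle between canister_a's own z axis and vertical below 0.1 rad and linear speed of canister_a below 0.02 m/s and contact force between the fingers and canister_a below 0.1 N) and (x of canister_b in the frame of tray_yellow between -0.072 and 0.072 m and y of canister_b in the frame of tray_yellow between -0.072 and 0.072 m and z of canister_b in the frame of tray_yellow below 0.008 m and angle between canister_b's own z axis and vertical below 0.1 rad and linear speed of canister_b below 0.02 m/s and contact force between the fingers and canister_b below 0.1 N) and contact force between canister_a and tray_pink above 2 N and contact force between canister_b and tray_yellow below 2 N) or ((x of canister_b in the frame of tray_pink between -0.072 and 0.072 m and y of canister_b in the frame of tray_pink between -0.072 and 0.072 m and z of canister_b in the frame of tray_pink below 0.008 m and angle between canister_b's own z axis and vertical below 0.1 rad and linear speed of canister_b below 0.02 m/s and contact force between the fingers and canister_b below 0.1 N) and (x of canister_a in the frame of tray_yellow between -0.072 and 0.072 m and y of canister_a in the frame of tray_yellow between -0.072 and 0.072 m and z of canister_a in the frame of tray_yellow below 0.008 m and angle between canister_a's own z axis and vertical below 0.1 rad and linear speed of canister_a below 0.02 m/s and contact force between the fingers and canister_a below 0.1 N) and contact force between canister_b and tray_pink above 2 N and contact force between canister_a and tray_yellow below 2 N))); the robot touches nothing.
It fails at once if the blue reel or the white bottle is pushed more than 30 mm or knocked over (distance of any of spool_blue, bottle from where it was at the start of the episode above 0.03 m or angle between any of spool_blue, bottle's own z axis and vertical above 0.6 rad).
It fails at once if a thing is dropped: it falls free of the fingers faster than 0.9 m/s, as from a height of about 40 mm ((linear speed of canister_a above 0.9 m/s and contact force between the fingers and canister_a below 0.01 N) or (linear speed of canister_b above 0.9 m/s and contact force between the fingers and canister_b below 0.01 N) or (linear speed of spool_red above 0.9 m/s and contact force between the fingers and spool_red below 0.01 N) or (linear speed of spool_copper above 0.9 m/s and contact force between the fingers and spool_copper below 0.01 N) or (linear speed of mandrel above 0.9 m/s and contact force between the fingers and mandrel below 0.01 N)).
It also fails if it takes over 115 s, if anything falls off the work surface, if the arm or the gripper's body presses on something with over 40 N, if the wrist force passes 120 N, or if a joint passes its speed limit or range.

### The arm

A 6-joint arm with a two-finger parallel gripper is mounted at the origin on the work surface. World frame = base frame: x ahead of the robot, y to its left, z up, the work surface at z = 0. Lengths are in m, angles in rad, forces in N, time in s.
With the tool pointing down it reaches from about 0.225 to 0.875 m from the base axis. Payload 3.4 kg.
Tool frame: the origin (TCP) lies on the centre line of the jaws, within the pads' length; the fingertips stand r.finger_overhang ahead of it and the grasp point (between the pads) lies 3 mm ahead of it (r.finger_overhang is the distance from the TCP to the fingertips, in m); z points along the fingers, y is the direction in which the jaws open and shut (so a half turn about z gives the same grasp; the last joint's range is limited). The gripper opens to 85 mm and grips with 20 to 120 N. Pads are 22 mm wide; open, the fingers measure 114 mm over their backs; the gripper's body (76 mm by 85 mm) begins 54 mm behind the grasp point. The pads swing forward as they close: fully open they stand 13 mm farther back than shut.
Start: joints at [-1.261, 0.276, 1.505, -0, 1.361, -0.121], TCP at [0.24, -0.522, 0.253] pointing down, gripper open.
Joint ranges: [-2.89, 2.89], [-0.75, 2.08], [0.22, 2.7], [-1.18, 4.32], [0.11, 2.71], [-2.7, 2.7]. Speed limits (rad/s): [2.57, 2.57, 3.14, 3.14, 3.14, 3.14].

### API

Orientations are given as [roll, pitch, yaw] about the fixed x, y, z axes, in that order (R = Rz(yaw) Ry(pitch) Rx(roll)).
In Python, from bench import r gives the robot as it stands. The module is installed in compiled form; this text tells all that it offers.
- The arm moves only by the tool apply_moves, never from a script. Its argument "targets" is text: rows parted by semicolons, each of 5 numbers parted by spaces: the opening, from 0 (shut) to 1 (fully open), then the shift along the world's x, y, z each as a share of 0.02 m, from -1 to 1, then the turn about the world's z as a share of 180 degrees, from -1 to 1. In form: jaw x y z turn; .... A call has 1 to 5 rows; each row shifts and turns the commanded pose from where the row before left it; what a row does not reach is not made up. A row lasts 1/8 s, in which the tool goes at most 62.5 mm and 10.7 degrees, less where a joint would pass 70% of its speed; a pose out of reach is approached as far as the arm can. A call with a number of a shift or a turn outside -1 to 1 is refused whole. A call with a gripper value outside its range is refused whole. The fingers move at their own pace and stop on an object; "force" is the grip in N (left out, the last holds). Time passes only in rows, so rows that do not move let the fingers close. It gives the time, the measured TCP pose, the force and the opening at its end, in the units of the state.
- r.state(): the state, without advancing time (a new reading comes with each control period).
- r.grab_frame(name): name is "side" or "top" or "wrist"; returns the picture (420x560x3 uint8, red, green, blue); there is no depth.
- r.camera_params(name): a dict with "intrinsics" (3x3 intrinsics, pixels), "k1" (the pictures are not rectified: a ray, as slopes to the right and down, at radius r is drawn at 1 + k1 r^2 times it, then the intrinsics apply), "camera_from_world" (4x4, takes a point from world to camera coordinates). Camera axes: x right, y up, looking along -z (the intrinsics and any distortion apply to the point x, -y, -z); pixel columns grow to the right and rows downward; lengths in m; the calibration is good to about 2 mm. A picture is of the moment at which its call begins: read the wrist's pose just before it. camera_params takes no time and is no camera call; for the wrist camera it gives the pose at the moment of the call.
- r.sign_off(): hands the job in, once; it reports no verdict.
The state is a dict: "time_s": time; "joint_positions": joint angles; "qd": joint speeds; "joint_torque": joint torques, N m; "eef_pos": TCP position; "eef_rot": TCP orientation; "ft_force": force on the tool from outside, world axes, zero at the start; "wrist_torque": the same for the moment, N m; "gripper_width": finger opening in m.
Only numpy, scipy, OpenCV 4.12 (cv2) and the standard library are available. Lean on these libraries where they do the work, as an engineer would, in place of code of your own. Each camera call takes 0.05 s, during which the arm holds its last target. There are 200 camera calls.

## Working session

There is one attempt and no reset: what is moved stays moved. The work goes in short steps, Python scripts to look and compute and a tool call to move; the robot and the scene stay as the last step left them, time stands still between calls to the robot, and variables do not carry over. Pictures are saved under pics/ and viewed, about 12 in all and at most 16, crops included, and the job is handed in when it is done.

Besides the shell and the picture viewer there is one more tool, called after "Emit:" by a JSON object that holds its "api" and its "payload". apply_moves: Moves the arm, as the interface text tells. Its arguments: {"type":"object","properties":{"targets":{"type":"string"},"force":{"type":"number"}},"required":["targets"]}

```bash
mkdir -p pics
cat > h.py <<'E'
import numpy as np, cv2
from bench import r
def save(name,fn,crop=None,scale=1):
    im=r.grab_frame(name)[:,:,::-1]
    np.save('pics/last_%s.npy'%name,im)
    if crop: im=im[crop[1]:crop[3],crop[0]:crop[2]]
    im=cv2.resize(im,None,fx=scale,fy=scale,interpolation=cv2.INTER_CUBIC)
    cv2.imwrite('pics/'+fn,im)
def ray(cam,u,v,P=None):
    P=P or r.camera_params(cam);K=np.array(P['intrinsics']);T=np.array(P['camera_from_world']);k=P['k1']
    d=np.array([(u-K[0,2])/K[0,0],(v-K[1,2])/K[1,1]]);s=d.copy()
    for _ in range(30): s=d/(1+k*(s@s))
    R=T[:3,:3];return -R.T@T[:3,3],R.T@np.array([s[0],-s[1],-1])
def atz(cam,u,v,z,P=None):
    o,d=ray(cam,u,v,P);return o+d*(z-o[2])/d[2]
def proj(cam,p,P=None):
    P=P or r.camera_params(cam);K=np.array(P['intrinsics']);T=np.array(P['camera_from_world'])
    c=T[:3,:3]@np.array(p)+T[:3,3];s=np.array([c[0],-c[1]])/-c[2];s=s*(1+P['k1']*(s@s))
    return K[:2,:2]@s+K[:2,2]
def tri(*obs):
    A=0;b=0;
    for cam,u,v in obs:
        o,d=ray(cam,u,v);d=d/np.linalg.norm(d);M=np.eye(3)-np.outer(d,d);A=A+M;b=b+M@o
    p=np.linalg.solve(A,b);return p
E
python3 - <<'E'
from h import *
save('top','top0.png',scale=1.42);save('side','side0.png',scale=1.42)
print(r.state(),r.finger_overhang)
for c in('top','side'):
    o,d=ray(c,280,210);print(c,o,d,r.camera_params(c)['intrinsics'])
E
```

```text
{'time_s': 0.1, 'joint_positions': array([-1.26102654e+00,  2.76520290e-01,  1.50601517e+00,  1.02239673e-05,
        1.36069668e+00, -1.21037527e-01]), 'qd': array([-0.00060299, -0.00095864, -0.00362595, -0.00050338,  0.00167941,
       -0.00045691]), 'joint_torque': array([ 1.33194422e-03, -4.17699659e+01, -2.46406263e+01, -2.22278959e-04,
        5.76761508e-03, -8.51068165e-06]), 'eef_pos': array([ 0.23996663, -0.52205095,  0.25252928]), 'eef_rot': array([-3.13996637e+00, -2.07877795e-04,  4.30805008e-01]), 'ft_force': array([-0.15648463,  0.96641577,  0.1607148 ]), 'wrist_torque': array([-0.00391793, -0.04220156,  0.03368184]), 'gripper_width': 0.0855237044263443} 0.022
top [ 4.57653440e-01 -9.59124112e-04  1.06349119e+00] [ 0.11394491 -0.0179145  -0.99334057] [[450.73725385   0.         278.95685311]
 [  0.         450.73725385 212.23144629]
 [  0.           0.           1.        ]]
side [ 0.50773079 -0.81453316  0.58374637] [ 0.03203587  0.81985703 -0.5721039 ] [[400.76322327   0.         286.7273397 ]
 [  0.         400.76322327 204.15236305]
 [  0.           0.           1.        ]]
```

View pics/top0.png

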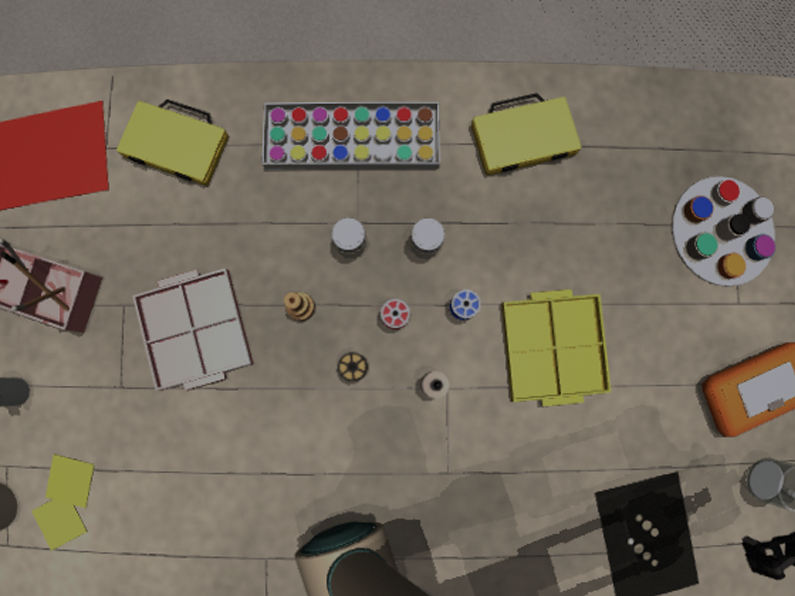

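View pics/side0.png

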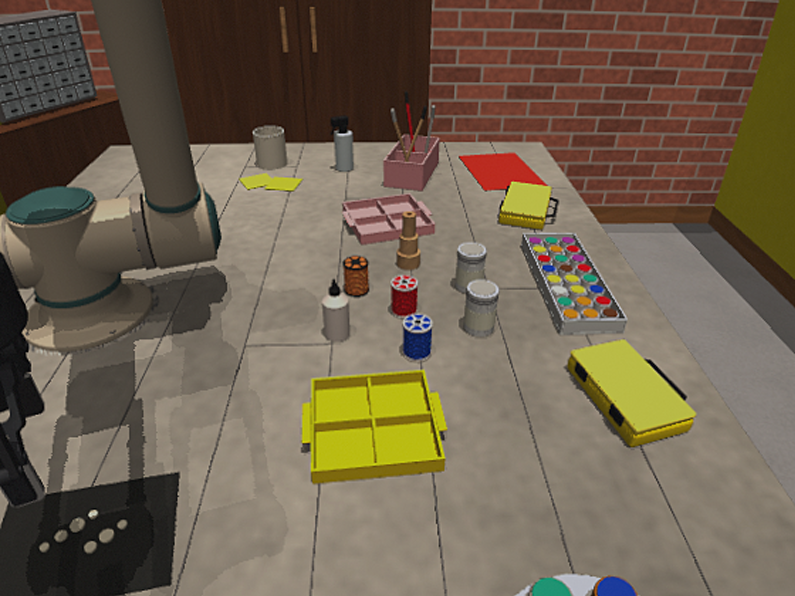

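Top view (795 px wide): canister lids at (348,234) and (427,234), mandrel (297,303), red (396,313), blue (465,303), copper (352,366), bottle (434,385). Pink tray is at about (192,328) and rotated, yellow at about (556,348). I'll enlarge both views to measure.

Run:
```python
from h import *
a=np.load('pics/last_top.npy')[145:295,85:435]
b=np.load('pics/last_side.npy')[125:345,205:365]
cv2.imwrite('pics/c1.png',cv2.resize(a,None,fx=2.28,fy=2.28,interpolation=cv2.INTER_CUBIC))
cv2.imwrite('pics/c2.png',cv2.resize(b,None,fx=2.7,fy=2.7,interpolation=cv2.INTER_CUBIC))
```

```text
(no output)
```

View pics/c1.png

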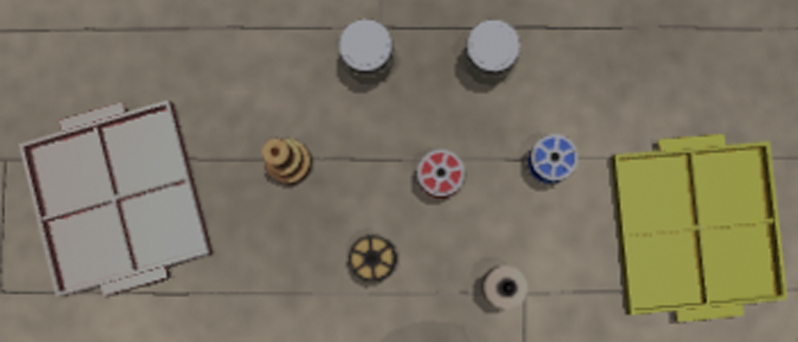

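View pics/c2.png

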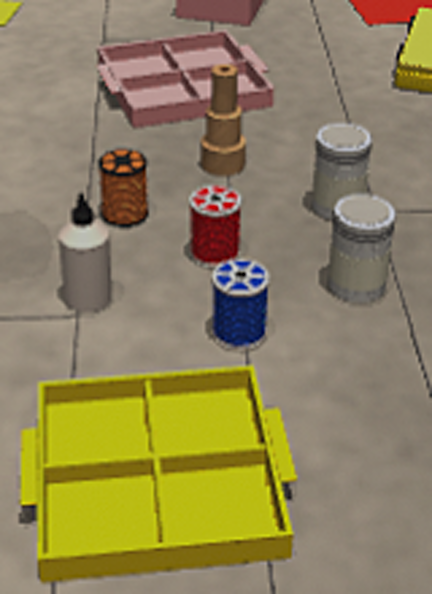

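Run:
```python
from h import *
D=dict(canL=((365,45),(343,138)),canR=((493,46),(364,211)),red=((441,173),(216,199)),cop=((373,258),(124,162)),blue=((555,158),(241,274)),
mand=((275,152),(225,72)),bot=((508,288),(82,198)),
yC=((694,232),(155,463)),yTL=((615,156),(252,368)),yTR=((769,143),(291,545)),yBR=((785,298),(41,563)),yBL=((631,313),(40,382)),
pC=((115,199),(175,72)),pTL=((22,146),(225,33)),pTR=((169,101),(272,98)),pBR=((210,253),(135,112)),pBL=((58,294),(99,45)))
H=dict(canL=.08,canR=.08,red=.06,cop=.06,blue=.06,mand=.11,bot=.108)
for k,(a,b) in D.items():
    a=(85+(a[0]+.5)/2.28-.5,145+(a[1]+.5)/2.28-.5);b=(205+(b[0]+.5)/2.7-.5,125+(b[1]+.5)/2.7-.5)
    z=H.get(k,.024)
    print(k,tri(('top',*a),('side',*b)).round(4),'top@z',atz('top',*a,z)[:2].round(4),'side@z',atz('side',*b,z)[:2].round(4))
P=r.camera_params('wrist');T=P['camera_from_world'];T=np.array(T);print('wrist cam',-T[:3,:3].T@T[:3,3],-T[2,:3])
```

```text
canL [0.673  0.0592 0.0768] top@z [0.6727 0.059 ] side@z [0.6716 0.0536]
canR [ 0.672  -0.066   0.0782] top@z [ 0.6714 -0.0659] side@z [ 0.6717 -0.0686]
red [ 0.5495 -0.0148  0.0592] top@z [ 0.5489 -0.0148] side@z [ 0.55  -0.016]
cop [0.4667 0.0519 0.0585] top@z [0.4661 0.0518] side@z [0.4674 0.0495]
blue [ 0.564  -0.1271  0.0608] top@z [ 0.5633 -0.1272] side@z [ 0.5649 -0.126 ]
mand [0.5654 0.1417 0.1055] top@z [0.5646 0.141 ] side@z [0.5652 0.1328]
bot [ 0.4376 -0.076   0.1026] top@z [ 0.4374 -0.0756] side@z [ 0.4388 -0.0843]
yC [ 0.493  -0.2777  0.0084] top@z [ 0.4905 -0.2737] side@z [ 0.4954 -0.2921]
yTL [ 0.5696 -0.1941  0.0209] top@z [ 0.5689 -0.1936] side@z [ 0.5695 -0.1976]
yTR [ 0.5831 -0.3591  0.0156] top@z [ 0.5819 -0.3562] side@z [ 0.5821 -0.3659]
yBR [ 0.4222 -0.3696  0.0185] top@z [ 0.4216 -0.3678] side@z [ 0.4238 -0.3739]
yBL [ 0.409  -0.2069  0.0234] top@z [ 0.4091 -0.2068] side@z [ 0.4091 -0.2076]
pC [0.5226 0.3203 0.0174] top@z [0.5265 0.3185] side@z [0.5182 0.3062]
pTL [0.582  0.4214 0.0195] top@z [0.5815 0.4195] side@z [0.5813 0.4115]
pTR [0.6286 0.2684 0.0091] top@z [0.6276 0.2646] side@z [0.624  0.2399]
pBR [0.4726 0.22   0.0196] top@z [0.4716 0.219 ] side@z [0.4739 0.2119]
pBL [0.4288 0.3753 0.0267] top@z [0.4293 0.3763] side@z [0.4279 0.381 ]
wrist cam [ 0.31561957 -0.48737124  0.37360085] [-0.29681736 -0.13389479 -0.94550074]
```

Measured heights agree with the text (0.077/0.078, 0.059, 0.0585, 0.1055) and the tray sides come out at about 0.163 m. First I'll go above the right canister at about (0.672, -0.066).

Emit:
{"api": "apply_moves", "payload": {"targets": "1 .9 .95 -.15 0;1 .9 .95 -.15 0;1 .9 .95 -.15 0;1 .9 .95 -.15 0;1 .9 .95 -.15 0", "force": 60}}

```text
time_s: 0.72
eef_pos: [0.3305, -0.4266, 0.2378]
eef_rot: [-3.141, 0.0, 0.431]
ft_force: [0.9, -0.4, 0.3]
gripper_width: 0.0854
```

Emit:
{"api": "apply_moves", "payload": {"targets": "1 .9 .95 -.15 0;1 .9 .95 -.15 0;1 .9 .95 -.15 0;1 .9 .95 -.15 0;1 .9 .95 -.15 0"}}

```text
time_s: 1.35
eef_pos: [0.4205, -0.3316, 0.2228]
eef_rot: [-3.141, 0.0, 0.431]
ft_force: [0.3, -0.5, -1.5]
gripper_width: 0.0855
```

Emit:
{"api": "apply_moves", "payload": {"targets": "1 .9 .95 -.15 0;1 .9 .95 -.15 0;1 .9 .95 -.15 0;1 .9 .95 -.15 0;1 .9 .95 -.15 0"}}

```text
time_s: 1.98
eef_pos: [0.5104, -0.2367, 0.2078]
eef_rot: [-3.141, 0.001, 0.431]
ft_force: [1.1, -0.5, -0.4]
gripper_width: 0.0853
```

Emit:
{"api": "apply_moves", "payload": {"targets": "1 .9 .95 -.15 0;1 .9 .95 -.15 0;1 .9 .95 -.15 0;1 .9 .95 -.15 0;1 .9 .95 -.15 0"}}

```text
time_s: 2.6
eef_pos: [0.6004, -0.1417, 0.1926]
eef_rot: [-3.141, 0.001, 0.431]
ft_force: [0.4, -0.2, 0.1]
gripper_width: 0.0853
```

Emit:
{"api": "apply_moves", "payload": {"targets": "1 .9 .95 -.15 0;1 .9 .95 -.15 0;1 0 0 0 0"}}

```text
time_s: 2.98
eef_pos: [0.637, -0.103, 0.1865]
eef_rot: [-3.141, 0.0, 0.433]
ft_force: [-0.8, -0.1, -0.4]
gripper_width: 0.0855
```

Run:
```python
from h import *
for k,p in dict(canR=(.672,-.066,.08),canL=(.673,.059,.08),blue=(.5635,-.127,.06),red=(.549,-.0148,.06)).items(): print(k,proj('wrist',p).round(1))
save('wrist','w1.png')
```

```text
canR [257.4 160.1]
canL [95.5 84.2]
blue [272.6 284.9]
red [156.5 253.5]
```

View pics/w1.png

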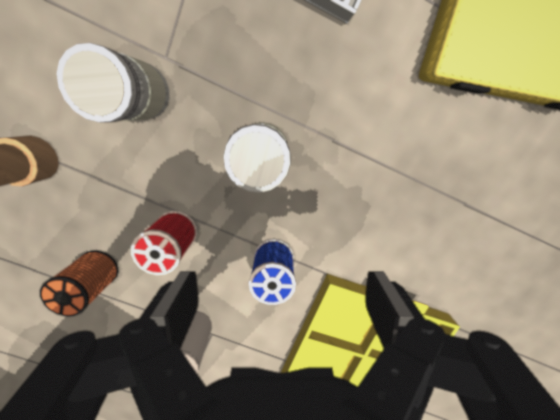

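The wrist view shows the canister lid at (257,158), red at (156,253) and blue at (272,285). Each is within 2 px of its predicted position, so I'll descend and grasp.

Emit:
{"api": "apply_moves", "payload": {"targets": "1 .9 .95 -.3 0;1 .85 .9 -.5 0;1 0 0 -1 0;1 0 0 -1 0;1 0 0 -1 0"}}

```text
time_s: 3.65
eef_pos: [0.6717, -0.0664, 0.1099]
eef_rot: [-3.141, 0.0, 0.431]
ft_force: [-0.2, 0.2, 0.5]
gripper_width: 0.0851
```

Emit:
{"api": "apply_moves", "payload": {"targets": "1 0 0 -1 0;1 0 0 -1 0;1 0 0 -.65 0;0 0 0 0 0;0 0 0 0 0"}}

```text
time_s: 4.28
eef_pos: [0.6718, -0.0673, 0.0589]
eef_rot: [3.141, -0.001, 0.431]
ft_force: [-0.3, 1.4, 7.1]
gripper_width: 0.0513
```

Emit:
{"api": "apply_moves", "payload": {"targets": "0 0 0 0 0;0 0 0 0 0;0 0 0 .3 0;0 0 0 .8 0;0 0 0 1 0"}}

```text
time_s: 4.9
eef_pos: [0.671, -0.0675, 0.1014]
eef_rot: [-3.142, 0.0, 0.431]
ft_force: [0.2, 0.1, -0.6]
gripper_width: 0.0513
```

Emit:
{"api": "apply_moves", "payload": {"targets": "0 0 0 1 0;0 0 0 .5 0;0 0 0 0 0;0 0 0 0 0"}}

```text
time_s: 5.4
eef_pos: [0.6706, -0.0674, 0.1297]
eef_rot: [-3.141, 0.001, 0.431]
ft_force: [-0.4, -1.2, -0.8]
gripper_width: 0.0509
```

Emit:
{"api": "apply_moves", "payload": {"targets": "0 0 0 0 0"}}

```text
time_s: 5.52
eef_pos: [0.6706, -0.0674, 0.1293]
eef_rot: [-3.141, 0.002, 0.431]
ft_force: [-0.5, 0.1, 0.2]
gripper_width: 0.0508
```

Emit:
{"api": "apply_moves", "payload": {"targets": "0 0 0 0 0"}}

```text
time_s: 5.65
eef_pos: [0.6708, -0.0674, 0.1296]
eef_rot: [-3.141, 0.001, 0.431]
ft_force: [0.8, 0.2, 0.0]
gripper_width: 0.0505
```

Fz averages about -0.2 N while holding, where a full canister would read about -3.7 N, so this is the empty one. It goes to the yellow bay at (0.532, -0.238).

Emit:
{"api": "apply_moves", "payload": {"targets": "0 -.3 -.3 1 0;0 -.8 -.95 .8 0;0 -.8 -.95 .3 0;0 -.8 -.95 0 0;0 -.8 -.95 0 0"}}

```text
time_s: 6.28
eef_pos: [0.5992, -0.1511, 0.1722]
eef_rot: [-3.141, 0.001, 0.43]
ft_force: [0.0, -0.7, -1.1]
gripper_width: 0.051
```

Emit:
{"api": "apply_moves", "payload": {"targets": "0 -.8 -.95 0 0;0 -.8 -.95 0 0;0 -.8 -.95 0 0;0 -.7 -.95 0 0;0 -.4 -.9 0 0"}}

```text
time_s: 6.9
eef_pos: [0.5294, -0.2447, 0.1719]
eef_rot: [-3.141, 0.001, 0.43]
ft_force: [-0.0, 0.4, -0.2]
gripper_width: 0.051
```

Emit:
{"api": "apply_moves", "payload": {"targets": "0 0 0 -.5 0;0 0 0 -1 0"}}

```text
time_s: 7.15
eef_pos: [0.5317, -0.2437, 0.142]
eef_rot: [3.141, -0.002, 0.43]
ft_force: [0.6, 0.5, -1.1]
gripper_width: 0.051
```

Emit:
{"api": "apply_moves", "payload": {"targets": "0 0 .25 -.8 0;0 0 0 -1 0;0 0 0 -1 0;0 0 0 -.7 0;0 0 0 -.3 0"}}

```text
time_s: 7.78
eef_pos: [0.5308, -0.2379, 0.0651]
eef_rot: [-3.14, 0.001, 0.431]
ft_force: [0.8, -0.4, -0.7]
gripper_width: 0.0508
```

Emit:
{"api": "apply_moves", "payload": {"targets": "0 0 0 -.1 0;0 0 0 0 0"}}

```text
time_s: 8.02
eef_pos: [0.5315, -0.2387, 0.0647]
eef_rot: [3.141, -0.001, 0.431]
ft_force: [-0.4, 0.0, -0.8]
gripper_width: 0.0509
```

Emit:
{"api": "apply_moves", "payload": {"targets": "0 0 0 -.1 0;0 0 0 -.05 0;0 0 0 0 0;0 0 0 0 0"}}

```text
time_s: 8.52
eef_pos: [0.5317, -0.2389, 0.0631]
eef_rot: [3.14, -0.001, 0.431]
ft_force: [-0.8, 0.5, 6.9]
gripper_width: 0.0512
```

Contact at 6.9 N, so it is on the floor. Next: open partway and lift.

Emit:
{"api": "apply_moves", "payload": {"targets": ".75 0 0 0 0;.75 0 0 0 0;.75 0 0 0 0;.75 0 0 .5 0;.75 0 0 1 0"}}

```text
time_s: 9.15
eef_pos: [0.5306, -0.2382, 0.0913]
eef_rot: [-3.14, 0.001, 0.431]
ft_force: [0.2, -0.3, -0.4]
gripper_width: 0.0642
```

Emit:
{"api": "apply_moves", "payload": {"targets": ".75 0 0 1 0;.75 0 0 1 0;.75 0 0 1 0;1 0 0 1 0"}}

```text
time_s: 9.65
eef_pos: [0.5312, -0.2385, 0.1727]
eef_rot: [3.141, -0.0, 0.431]
ft_force: [0.1, -0.6, 0.5]
gripper_width: 0.0802
```

Run:
```python
from h import *
print(r.state()['eef_pos'],r.state()['ft_force'])
save('side','s2.png',(100,90,380,345),2.2)
```

```text
[ 0.53119779 -0.23850679  0.17265517] [ 0.10834359 -0.55092336  0.4914539 ]
```

View pics/s2.png

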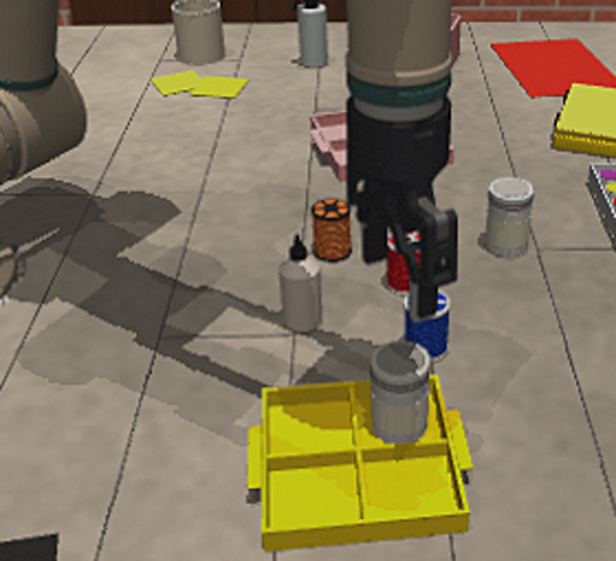

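The picture shows the canister upright in the far right bay of the yellow tray (400,390). Next is the left canister at (0.673, 0.059).

Emit:
{"api": "apply_moves", "payload": {"targets": "1 .5 1 0 0;1 .5 1 0 0;1 .5 1 0 0;1 .5 1 0 0;1 .5 1 0 0"}}

```text
time_s: 10.32
eef_pos: [0.5814, -0.1378, 0.1713]
eef_rot: [3.141, -0.0, 0.431]
ft_force: [-0.0, 0.1, 0.4]
gripper_width: 0.0853
```

Emit:
{"api": "apply_moves", "payload": {"targets": "1 .5 1 0 0;1 .5 1 0 0;1 .5 1 0 0;1 .5 1 0 0;1 .5 1 0 0"}}

```text
time_s: 10.95
eef_pos: [0.6318, -0.0371, 0.1713]
eef_rot: [3.141, -0.0, 0.431]
ft_force: [-0.0, 0.8, -0.4]
gripper_width: 0.0853
```

Emit:
{"api": "apply_moves", "payload": {"targets": "1 .5 1 0 0;1 .5 1 0 0;1 .5 1 0 0;1 .5 1 0 0;1 .1 .9 0 0"}}

```text
time_s: 11.58
eef_pos: [0.6739, 0.0608, 0.1712]
eef_rot: [3.141, -0.0, 0.431]
ft_force: [0.0, -0.2, 0.2]
gripper_width: 0.0854
```

Emit:
{"api": "apply_moves", "payload": {"targets": "1 0 0 -1 0;1 0 0 -1 0"}}

```text
time_s: 11.82
eef_pos: [0.6731, 0.0605, 0.1311]
eef_rot: [3.141, -0.0, 0.431]
ft_force: [0.3, 0.3, -0.7]
gripper_width: 0.0854
```

Emit:
{"api": "apply_moves", "payload": {"targets": "1 0 -.08 -1 0;1 0 0 -1 0;1 0 0 -1 0;1 0 0 -.7 0;0 0 0 0 0"}}

```text
time_s: 12.45
eef_pos: [0.6722, 0.0581, 0.0562]
eef_rot: [-3.141, 0.002, 0.431]
ft_force: [0.7, 0.3, 0.2]
gripper_width: 0.0698
```

Emit:
{"api": "apply_moves", "payload": {"targets": "0 0 0 0 0;0 0 0 0 0;0 0 0 0 0;0 0 0 0 0;0 0 0 .3 0", "force": 80}}

```text
time_s: 13.08
eef_pos: [0.672, 0.0576, 0.0624]
eef_rot: [-3.141, 0.003, 0.431]
ft_force: [-0.4, 0.1, -4.3]
gripper_width: 0.0505
```

Emit:
{"api": "apply_moves", "payload": {"targets": "0 0 0 .8 0;0 0 0 1 0;0 0 0 1 0;0 0 0 .5 0;0 0 0 0 0"}}

```text
time_s: 13.7
eef_pos: [0.6735, 0.0578, 0.1302]
eef_rot: [3.141, -0.001, 0.431]
ft_force: [0.6, -0.3, -5.4]
gripper_width: 0.0505
```

Emit:
{"api": "apply_moves", "payload": {"targets": "0 0 0 0 0"}}

```text
time_s: 13.82
eef_pos: [0.6724, 0.0579, 0.1284]
eef_rot: [-3.141, 0.002, 0.431]
ft_force: [-0.5, 0.7, -4.0]
gripper_width: 0.0507
```

Emit:
{"api": "apply_moves", "payload": {"targets": "0 0 0 0 0"}}

```text
time_s: 13.95
eef_pos: [0.6725, 0.0579, 0.1282]
eef_rot: [-3.141, 0.002, 0.431]
ft_force: [0.2, -0.7, -3.7]
gripper_width: 0.0507
```

Fz is about -3.9 N, so this is the full canister. It goes to the pink bay at (0.577, 0.293).

Emit:
{"api": "apply_moves", "payload": {"targets": "0 0 .4 1 0;0 -.2 1 1 0;0 -.4 1 .5 0;0 -.4 1 0 0;0 -.4 1 0 0"}}

```text
time_s: 14.58
eef_pos: [0.6437, 0.1472, 0.1783]
eef_rot: [-3.141, 0.002, 0.431]
ft_force: [-0.4, -0.5, -3.9]
gripper_width: 0.0505
```

Emit:
{"api": "apply_moves", "payload": {"targets": "0 -.5 1 0 0;0 -.5 1 0 0;0 -.5 1 0 0;0 -.5 1 0 0;0 -.5 1 0 0"}}

```text
time_s: 15.2
eef_pos: [0.5944, 0.2473, 0.1794]
eef_rot: [3.141, -0.0, 0.431]
ft_force: [-0.0, 0.2, -4.2]
gripper_width: 0.0507
```

Emit:
{"api": "apply_moves", "payload": {"targets": "0 -.5 1 0 0;0 -.4 .9 0 0;0 -.2 .4 0 0;0 0 0 -.5 0;0 0 0 -.5 0"}}

```text
time_s: 15.82
eef_pos: [0.5733, 0.2912, 0.1584]
eef_rot: [3.141, 0.001, 0.43]
ft_force: [-0.3, -0.3, -3.9]
gripper_width: 0.051
```

Emit:
{"api": "apply_moves", "payload": {"targets": "0 .2 .1 -1 0;0 0 0 -1 0;0 0 0 -1 0;0 0 0 -.9 0;0 0 0 -.4 0"}}

```text
time_s: 16.45
eef_pos: [0.5766, 0.2931, 0.0715]
eef_rot: [3.142, 0.003, 0.43]
ft_force: [-0.3, -0.0, -4.1]
gripper_width: 0.0501
```

Emit:
{"api": "apply_moves", "payload": {"targets": "0 0 0 -.2 0;0 0 0 -.1 0;0 0 0 0 0"}}

```text
time_s: 16.82
eef_pos: [0.5774, 0.2941, 0.0678]
eef_rot: [3.141, -0.001, 0.431]
ft_force: [0.6, 0.7, -3.6]
gripper_width: 0.0509
```

Emit:
{"api": "apply_moves", "payload": {"targets": "0 0 0 -.2 0;0 0 0 -.1 0;0 0 0 0 0"}}

```text
time_s: 17.2
eef_pos: [0.5773, 0.294, 0.0625]
eef_rot: [3.141, -0.001, 0.431]
ft_force: [-1.7, -1.2, 3.4]
gripper_width: 0.0506
```

Emit:
{"api": "apply_moves", "payload": {"targets": "0 0 0 -.05 0;0 0 0 0 0"}}

```text
time_s: 17.45
eef_pos: [0.5773, 0.294, 0.0624]
eef_rot: [3.141, -0.001, 0.431]
ft_force: [-3.2, 0.3, 9.7]
gripper_width: 0.0508
```

On the floor. Release, lift, and go over to the red reel.

Emit:
{"api": "apply_moves", "payload": {"targets": ".75 0 0 0 0;.75 0 0 0 0;.75 0 0 0 0;.75 0 0 .5 0;.75 0 0 1 0"}}

```text
time_s: 18.08
eef_pos: [0.5767, 0.2937, 0.0902]
eef_rot: [-3.142, 0.002, 0.431]
ft_force: [0.5, 0.2, -0.1]
gripper_width: 0.0637
```

Emit:
{"api": "apply_moves", "payload": {"targets": ".75 0 0 1 0;.75 0 0 1 0;1 0 -.5 1 0;1 0 -1 1 0;1 -.1 -1 0 0"}}

```text
time_s: 18.7
eef_pos: [0.5763, 0.2429, 0.1725]
eef_rot: [3.141, -0.004, 0.431]
ft_force: [0.9, 0.5, 0.3]
gripper_width: 0.0856
```

Emit:
{"api": "apply_moves", "payload": {"targets": "1 -.1 -1 0 0;1 -.1 -1 0 0;1 -.1 -1 0 0;1 -.1 -1 0 0;1 -.1 -1 0 0"}}

```text
time_s: 19.32
eef_pos: [0.565, 0.1425, 0.1702]
eef_rot: [3.142, 0.0, 0.431]
ft_force: [0.2, -0.2, -0.0]
gripper_width: 0.0854
```

Emit:
{"api": "apply_moves", "payload": {"targets": "1 -.1 -1 0 0;1 -.1 -1 0 0;1 -.1 -1 0 0;1 -.1 -1 0 0;1 -.1 -1 0 0"}}

```text
time_s: 19.95
eef_pos: [0.555, 0.0426, 0.1704]
eef_rot: [3.141, -0.0, 0.431]
ft_force: [0.5, -0.9, -0.4]
gripper_width: 0.0853
```

Emit:
{"api": "apply_moves", "payload": {"targets": "1 -.1 -1 -.5 0;1 -.1 -1 -.5 0;1 0 0 -.5 0"}}

```text
time_s: 20.32
eef_pos: [0.5507, 0.0024, 0.1392]
eef_rot: [-3.141, 0.001, 0.428]
ft_force: [0.6, 0.4, 0.3]
gripper_width: 0.0852
```

Run:
```python
from h import *
print(r.state()['eef_pos'])
for k,p in dict(canL=(.577,.293,.084),mand=(.565,.1415,.11),copper=(.4665,.0518,.06),red=(.549,-.0148,.06)).items(): print(k,proj('wrist',p).round(1))
save('wrist','w3.png')
```

```text
[0.5507055  0.00244626 0.13923097]
canL [-244.9  -28. ]
mand [ 37.3 136.7]
copper [181.5 295.6]
red [302.  241.3]
```

View pics/w3.png

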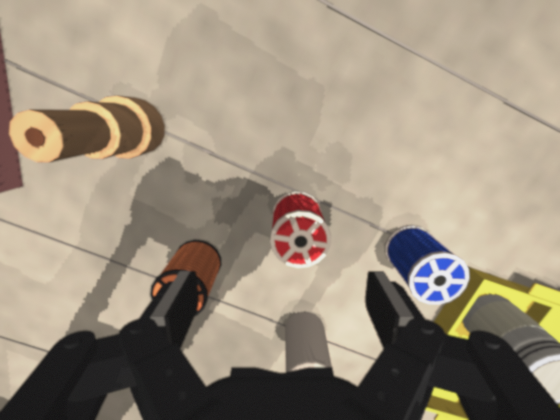

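Red hub is at (301,241) and mandrel top at (36,137), both as predicted. Grasping red.

Emit:
{"api": "apply_moves", "payload": {"targets": "1 -.08 -.86 -.3 0;1 0 0 -1 0;1 0 0 -1 0;1 0 0 -1 0;1 0 0 -1 0"}}

```text
time_s: 21.0
eef_pos: [0.5498, -0.0136, 0.0537]
eef_rot: [3.141, -0.0, 0.432]
ft_force: [-0.5, 0.4, -0.4]
gripper_width: 0.0851
```

Emit:
{"api": "apply_moves", "payload": {"targets": "1 0 0 -.2 0;0 0 0 0 0;0 0 0 0 0;0 0 0 0 0;0 0 0 0 0"}}

```text
time_s: 21.62
eef_pos: [0.5506, -0.0134, 0.0516]
eef_rot: [3.14, -0.002, 0.431]
ft_force: [-0.0, 0.7, 6.5]
gripper_width: 0.0443
```

Emit:
{"api": "apply_moves", "payload": {"targets": "0 0 0 0 0;0 0 0 .3 0;0 0 0 1 0;0 0 0 1 0;0 0 0 1 0"}}

```text
time_s: 22.25
eef_pos: [0.549, -0.0132, 0.1168]
eef_rot: [-3.141, 0.001, 0.431]
ft_force: [0.2, -0.1, -2.0]
gripper_width: 0.044
```

Emit:
{"api": "apply_moves", "payload": {"targets": "0 0 0 1 0;0 0 0 1 0;0 0 0 1 0"}}

```text
time_s: 22.62
eef_pos: [0.5489, -0.0132, 0.1768]
eef_rot: [-3.141, 0.001, 0.431]
ft_force: [0.4, -0.0, -1.6]
gripper_width: 0.0443
```

Emit:
{"api": "apply_moves", "payload": {"targets": "0 -.2 1 .2 0;0 -.2 1 0 0;0 -.2 1 0 0;0 -.2 1 0 0;0 -.2 1 0 0"}}

```text
time_s: 23.25
eef_pos: [0.5288, 0.0885, 0.1798]
eef_rot: [-3.141, 0.001, 0.432]
ft_force: [0.8, 0.0, -1.0]
gripper_width: 0.0444
```

Emit:
{"api": "apply_moves", "payload": {"targets": "0 -.2 1 0 0;0 -.2 1 0 0;0 -.2 1 0 0;0 -.2 1 0 0;0 -.2 1 0 0"}}

```text
time_s: 23.88
eef_pos: [0.5086, 0.1883, 0.1798]
eef_rot: [-3.141, 0.001, 0.432]
ft_force: [1.0, 0.4, -1.0]
gripper_width: 0.0442
```

Emit:
{"api": "apply_moves", "payload": {"targets": "0 -.2 1 0 0;0 -.2 1 0 0;0 -.2 1 0 0;0 -.2 1 0 0;0 -.2 1 0 0"}}

```text
time_s: 24.5
eef_pos: [0.4892, 0.2881, 0.1803]
eef_rot: [3.141, -0.0, 0.431]
ft_force: [-0.9, -0.3, -1.5]
gripper_width: 0.0443
```

Emit:
{"api": "apply_moves", "payload": {"targets": "0 -.2 1 0 0;0 -.2 .9 0 0;0 -.1 .1 -.5 0;0 0 0 -1 0;0 0 0 -.8 0"}}

```text
time_s: 25.12
eef_pos: [0.479, 0.3261, 0.1329]
eef_rot: [3.141, 0.002, 0.431]
ft_force: [-0.5, 0.8, -0.5]
gripper_width: 0.044
```

Emit:
{"api": "apply_moves", "payload": {"targets": "0 0 1 0 0;0 0 0 -1 0;0 0 0 -1 0;0 0 0 -.9 0;0 0 0 -.4 0"}}

```text
time_s: 25.75
eef_pos: [0.4796, 0.3476, 0.0678]
eef_rot: [-3.141, 0.0, 0.431]
ft_force: [0.6, 0.0, -1.0]
gripper_width: 0.0442
```

Emit:
{"api": "apply_moves", "payload": {"targets": "0 0 0 -.2 0;0 0 0 -.1 0;0 0 0 0 0"}}

```text
time_s: 26.12
eef_pos: [0.4799, 0.347, 0.0628]
eef_rot: [-3.142, -0.001, 0.431]
ft_force: [-0.8, -0.3, -1.3]
gripper_width: 0.044
```

Emit:
{"api": "apply_moves", "payload": {"targets": "0 0 0 -.2 0;0 0 0 -.1 0;0 0 0 0 0"}}

```text
time_s: 26.5
eef_pos: [0.4794, 0.3466, 0.0561]
eef_rot: [3.142, 0.0, 0.431]
ft_force: [-0.3, -0.3, -0.3]
gripper_width: 0.044
```

Emit:
{"api": "apply_moves", "payload": {"targets": "0 0 0 -.1 0;0 0 0 0 0"}}

```text
time_s: 26.75
eef_pos: [0.4796, 0.3468, 0.0556]
eef_rot: [3.141, -0.001, 0.431]
ft_force: [-1.8, -1.1, 6.4]
gripper_width: 0.0441
```

Emit:
{"api": "apply_moves", "payload": {"targets": ".7 0 0 0 0;.7 0 0 0 0;.7 0 0 0 0;.7 0 0 .5 0;.7 0 0 1 0"}}

```text
time_s: 27.38
eef_pos: [0.479, 0.3464, 0.0843]
eef_rot: [3.141, 0.002, 0.431]
ft_force: [0.7, -0.5, -0.5]
gripper_width: 0.0599
```

Emit:
{"api": "apply_moves", "payload": {"targets": ".7 0 0 1 0;.7 0 0 1 0;1 0 -.5 1 0;1 0 -1 1 0;1 0 -1 0 0"}}

```text
time_s: 28.0
eef_pos: [0.4805, 0.2958, 0.1663]
eef_rot: [3.141, -0.004, 0.431]
ft_force: [0.8, 0.4, -0.5]
gripper_width: 0.0854
```

Emit:
{"api": "apply_moves", "payload": {"targets": "1 0 -1 0 0;1 0 -1 0 0;1 0 -1 0 0;1 0 -1 0 0;1 0 -1 0 0"}}

```text
time_s: 28.62
eef_pos: [0.4795, 0.1953, 0.1642]
eef_rot: [3.142, 0.0, 0.431]
ft_force: [-0.4, -0.9, -0.0]
gripper_width: 0.0852
```

Emit:
{"api": "apply_moves", "payload": {"targets": "1 -.1 -1 0 0;1 -.1 -1 0 0;1 -.1 -1 0 0;1 -.1 -1 0 0;1 -.1 -1 0 0"}}

```text
time_s: 29.25
eef_pos: [0.4692, 0.0954, 0.1644]
eef_rot: [3.141, -0.0, 0.431]
ft_force: [-0.0, 0.7, -0.7]
gripper_width: 0.0855
```

Emit:
{"api": "apply_moves", "payload": {"targets": "1 -.1 -1 -.5 0;1 -.1 -1 -.5 0;1 0 0 -.5 0"}}

```text
time_s: 29.62
eef_pos: [0.4653, 0.0554, 0.1341]
eef_rot: [3.141, -0.0, 0.429]
ft_force: [0.5, 0.3, 0.0]
gripper_width: 0.0856
```

Copper is at (0.4667, 0.0519). Down to z = 0.048 and grasp.

Emit:
{"api": "apply_moves", "payload": {"targets": "1 .05 -.18 -.3 0;1 0 0 -1 0;1 0 0 -1 0;1 0 0 -1 0;1 0 0 -.8 0"}}

```text
time_s: 30.25
eef_pos: [0.4666, 0.0537, 0.0515]
eef_rot: [-3.141, 0.0, 0.432]
ft_force: [0.8, -0.5, -0.4]
gripper_width: 0.0853
```

Emit:
{"api": "apply_moves", "payload": {"targets": "1 0 0 -.1 0;0 0 0 0 0;0 0 0 0 0;0 0 0 0 0;0 0 0 0 0"}}

```text
time_s: 30.88
eef_pos: [0.4673, 0.0533, 0.0514]
eef_rot: [3.141, -0.002, 0.431]
ft_force: [-0.9, 1.3, 6.8]
gripper_width: 0.0443
```

Emit:
{"api": "apply_moves", "payload": {"targets": "0 0 0 0 0;0 0 0 .3 0;0 0 0 1 0;0 0 0 1 0;0 0 0 1 0"}}

```text
time_s: 31.5
eef_pos: [0.466, 0.053, 0.1168]
eef_rot: [-3.141, 0.001, 0.431]
ft_force: [0.1, 0.2, -3.4]
gripper_width: 0.0439
```

Emit:
{"api": "apply_moves", "payload": {"targets": "0 0 0 1 0;0 0 0 1 0;0 0 0 1 0;0 0 0 .6 0"}}

```text
time_s: 32.0
eef_pos: [0.4664, 0.053, 0.1892]
eef_rot: [3.141, -0.001, 0.431]
ft_force: [0.2, -0.0, -2.3]
gripper_width: 0.0442
```

Emit:
{"api": "apply_moves", "payload": {"targets": "0 -.05 -1 0 0;0 -.05 -1 0 0;0 -.05 -1 0 0;0 -.05 -1 0 0;0 -.05 -1 0 0"}}

```text
time_s: 32.62
eef_pos: [0.4609, -0.0474, 0.1879]
eef_rot: [-3.141, 0.001, 0.431]
ft_force: [0.9, -0.6, -2.9]
gripper_width: 0.0442
```

Emit:
{"api": "apply_moves", "payload": {"targets": "0 -.05 -1 0 0;0 -.05 -1 0 0;0 -.05 -1 0 0;0 -.05 -1 0 0;0 -.05 -1 0 0"}}

```text
time_s: 33.25
eef_pos: [0.4559, -0.1473, 0.1879]
eef_rot: [-3.141, 0.001, 0.431]
ft_force: [-0.4, 0.1, -2.4]
gripper_width: 0.044
```

Emit:
{"api": "apply_moves", "payload": {"targets": "0 -.05 -1 0 0;0 -.05 -1 0 0;0 -.05 -1 0 0;0 -.05 -1 0 0;0 0 -.6 -.5 0"}}

```text
time_s: 33.88
eef_pos: [0.4531, -0.2407, 0.1786]
eef_rot: [3.139, -0.001, 0.43]
ft_force: [-0.2, 0.3, -2.5]
gripper_width: 0.0441
```

Emit:
{"api": "apply_moves", "payload": {"targets": "0 0 0 -1 0;0 0 0 -1 0"}}

```text
time_s: 34.12
eef_pos: [0.4523, -0.2391, 0.1371]
eef_rot: [-3.141, 0.0, 0.43]
ft_force: [0.7, -0.3, -2.7]
gripper_width: 0.044
```

Emit:
{"api": "apply_moves", "payload": {"targets": "0 0 -.25 -1 0;0 0 0 -1 0;0 0 0 -.9 0;0 0 0 -.5 0;0 0 0 -.2 0"}}

```text
time_s: 34.75
eef_pos: [0.4523, -0.2438, 0.0656]
eef_rot: [-3.141, 0.0, 0.431]
ft_force: [0.6, 0.1, -2.5]
gripper_width: 0.0442
```

Emit:
{"api": "apply_moves", "payload": {"targets": "0 0 0 -.2 0;0 0 0 -.1 0;0 0 0 0 0"}}

```text
time_s: 35.12
eef_pos: [0.4526, -0.244, 0.0605]
eef_rot: [3.141, -0.0, 0.431]
ft_force: [0.1, 0.5, -2.8]
gripper_width: 0.0441
```

Emit:
{"api": "apply_moves", "payload": {"targets": "0 0 0 -.2 0;0 0 0 0 0"}}

```text
time_s: 35.38
eef_pos: [0.4523, -0.2438, 0.0561]
eef_rot: [-3.141, 0.0, 0.431]
ft_force: [-0.0, -0.1, -3.3]
gripper_width: 0.0443
```

Emit:
{"api": "apply_moves", "payload": {"targets": "0 0 0 -.1 0;0 0 0 0 0"}}

```text
time_s: 35.62
eef_pos: [0.4526, -0.244, 0.0555]
eef_rot: [3.141, -0.0, 0.431]
ft_force: [-2.0, 0.9, 5.7]
gripper_width: 0.0443
```

Emit:
{"api": "apply_moves", "payload": {"targets": ".7 0 0 0 0;.7 0 0 0 0;.7 0 0 0 0;.7 0 0 .5 0;.7 0 0 1 0"}}

```text
time_s: 36.25
eef_pos: [0.4521, -0.2436, 0.0844]
eef_rot: [-3.14, 0.001, 0.431]
ft_force: [-0.0, -0.4, 1.0]
gripper_width: 0.0596
```

Emit:
{"api": "apply_moves", "payload": {"targets": ".7 0 0 1 0;.7 0 0 1 0;.7 0 0 1 0;.7 .3 .5 1 0;.7 .3 1 .5 0"}}

```text
time_s: 36.88
eef_pos: [0.4654, -0.2145, 0.1762]
eef_rot: [3.139, -0.002, 0.43]
ft_force: [0.4, 0.0, 0.0]
gripper_width: 0.0597
```

Emit:
{"api": "apply_moves", "payload": {"targets": ".7 .3 1 0 0;.7 .3 1 0 0;.7 .3 1 0 0;.7 .3 1 0 0;.7 .3 1 0 0"}}

```text
time_s: 37.5
eef_pos: [0.4948, -0.1132, 0.175]
eef_rot: [3.141, -0.001, 0.431]
ft_force: [0.1, 0.6, 0.0]
gripper_width: 0.0598
```

Emit:
{"api": "apply_moves", "payload": {"targets": ".7 .3 1 0 0;.7 .3 1 0 0;.7 .3 1 0 0;.7 .3 1 0 0;.7 .3 1 0 0"}}

```text
time_s: 38.12
eef_pos: [0.5247, -0.0132, 0.175]
eef_rot: [3.141, -0.001, 0.431]
ft_force: [0.3, 0.1, -0.1]
gripper_width: 0.0596
```

Emit:
{"api": "apply_moves", "payload": {"targets": ".7 .3 1 0 0;.7 .3 1 0 0;.7 .3 1 0 0;.7 .3 1 0 0;.7 .3 1 0 0"}}

```text
time_s: 38.75
eef_pos: [0.5549, 0.0871, 0.1747]
eef_rot: [3.141, -0.0, 0.431]
ft_force: [-0.6, -0.3, -0.9]
gripper_width: 0.0597
```

Emit:
{"api": "apply_moves", "payload": {"targets": ".7 .2 1 0 0;.7 .1 .9 0 0;.7 0 0 0 0"}}

```text
time_s: 39.12
eef_pos: [0.5605, 0.1254, 0.1742]
eef_rot: [-3.142, 0.0, 0.433]
ft_force: [-0.2, -0.5, -0.3]
gripper_width: 0.0598
```

Emit:
{"api": "apply_moves", "payload": {"targets": ".7 .22 .8 0 0;.7 0 0 -1 0;.7 0 0 -1 0;.7 0 0 -1 0;.7 0 0 -.8 0"}}

```text
time_s: 39.75
eef_pos: [0.565, 0.1402, 0.0975]
eef_rot: [-3.142, 0.0, 0.43]
ft_force: [-0.0, 0.2, -0.5]
gripper_width: 0.06
```

Emit:
{"api": "apply_moves", "payload": {"targets": ".7 0 0 -.3 0;0 0 0 0 0;0 0 0 0 0;0 0 0 0 0;0 0 0 0 0", "force": 60}}

```text
time_s: 40.38
eef_pos: [0.5654, 0.1402, 0.093]
eef_rot: [3.141, -0.001, 0.431]
ft_force: [-0.4, 0.7, 2.4]
gripper_width: 0.0251
```

Emit:
{"api": "apply_moves", "payload": {"targets": "0 0 0 0 0;0 0 0 .3 0;0 0 0 1 0;0 0 0 1 0;0 0 0 1 0"}}

```text
time_s: 41.0
eef_pos: [0.5646, 0.1401, 0.1589]
eef_rot: [-3.141, 0.001, 0.431]
ft_force: [0.7, 0.5, -1.5]
gripper_width: 0.0247
```

Emit:
{"api": "apply_moves", "payload": {"targets": "0 0 0 1 0;0 0 0 1 0;0 0 0 1 0;0 0 0 1 0;0 0 0 0 0"}}

```text
time_s: 41.62
eef_pos: [0.5656, 0.1402, 0.2399]
eef_rot: [3.141, -0.003, 0.431]
ft_force: [-0.0, -0.6, -1.4]
gripper_width: 0.0245
```

Emit:
{"api": "apply_moves", "payload": {"targets": "0 0 -1 0 0;0 0 -1 0 0;0 0 -1 0 0;0 0 -1 0 0;0 0 -1 0 0"}}

```text
time_s: 42.25
eef_pos: [0.5649, 0.0383, 0.2382]
eef_rot: [3.141, 0.0, 0.43]
ft_force: [-0.3, -0.5, -0.8]
gripper_width: 0.0249
```

Emit:
{"api": "apply_moves", "payload": {"targets": "0 0 -1 0 0;0 0 -1 0 0;0 0 -1 0 0;0 0 -1 0 0;0 0 -1 0 0"}}

```text
time_s: 42.88
eef_pos: [0.5649, -0.0612, 0.2383]
eef_rot: [3.141, -0.0, 0.431]
ft_force: [1.3, 0.6, -0.8]
gripper_width: 0.0245
```

Emit:
{"api": "apply_moves", "payload": {"targets": "0 -.1 -1 0 0;0 -.1 -1 0 0;0 -.1 -1 0 0;0 -.1 -1 0 0;0 -.1 -1 0 0"}}

```text
time_s: 43.5
eef_pos: [0.5548, -0.1612, 0.2383]
eef_rot: [3.141, -0.0, 0.431]
ft_force: [0.6, 0.7, -0.3]
gripper_width: 0.0248
```

Emit:
{"api": "apply_moves", "payload": {"targets": "0 -.1 -1 0 0;0 -.1 -1 0 0;0 -.1 -1 0 0;0 -.1 -1 0 0;0 -.1 -1 0 0"}}

```text
time_s: 44.12
eef_pos: [0.5448, -0.2612, 0.2383]
eef_rot: [3.141, -0.0, 0.431]
ft_force: [-0.0, 0.2, -1.3]
gripper_width: 0.025
```

Emit:
{"api": "apply_moves", "payload": {"targets": "0 -.1 -1 0 0;0 -.1 -.9 0 0;0 0 0 -.5 0;0 0 0 -1 0"}}

```text
time_s: 44.62
eef_pos: [0.5412, -0.2978, 0.2081]
eef_rot: [3.141, -0.001, 0.43]
ft_force: [-0.3, 0.3, -0.6]
gripper_width: 0.0245
```

Emit:
{"api": "apply_moves", "payload": {"targets": "0 -.12 -1 0 0;0 0 0 -1 0;0 0 0 -1 0;0 0 0 -1 0;0 0 0 -1 0"}}

```text
time_s: 45.25
eef_pos: [0.5389, -0.3191, 0.1283]
eef_rot: [3.14, -0.0, 0.431]
ft_force: [-0.1, -0.1, -0.3]
gripper_width: 0.0247
```

Emit:
{"api": "apply_moves", "payload": {"targets": "0 0 0 -.7 0;0 0 0 -.3 0;0 0 0 -.1 0;0 0 0 0 0"}}

```text
time_s: 45.75
eef_pos: [0.5389, -0.3182, 0.1069]
eef_rot: [3.141, -0.0, 0.431]
ft_force: [0.1, 0.8, -0.9]
gripper_width: 0.0246
```

Emit:
{"api": "apply_moves", "payload": {"targets": "0 0 0 -.3 0;0 0 0 -.1 0;0 0 0 0 0"}}

```text
time_s: 46.12
eef_pos: [0.5384, -0.3178, 0.0981]
eef_rot: [-3.141, 0.0, 0.431]
ft_force: [-0.3, -0.1, 0.1]
gripper_width: 0.0248
```

Emit:
{"api": "apply_moves", "payload": {"targets": "0 0 0 -.1 0;0 0 0 0 0"}}

```text
time_s: 46.38
eef_pos: [0.5387, -0.318, 0.097]
eef_rot: [3.141, -0.0, 0.431]
ft_force: [-0.4, 0.7, 3.7]
gripper_width: 0.0248
```

Emit:
{"api": "apply_moves", "payload": {"targets": ".55 0 0 0 0;.55 0 0 0 0;.55 0 0 0 0;.55 0 0 .5 0;.55 0 0 1 0"}}

```text
time_s: 47.0
eef_pos: [0.5381, -0.3176, 0.1263]
eef_rot: [-3.14, 0.001, 0.431]
ft_force: [0.3, 0.7, -0.4]
gripper_width: 0.047
```

Emit:
{"api": "apply_moves", "payload": {"targets": ".55 0 0 1 0;.55 0 0 1 0;.55 0 0 1 0;.55 0 0 1 0;.55 -.5 -.5 1 0"}}

```text
time_s: 47.62
eef_pos: [0.529, -0.3275, 0.2278]
eef_rot: [3.141, -0.001, 0.432]
ft_force: [0.1, 0.1, 0.1]
gripper_width: 0.0469
```

Emit:
{"api": "apply_moves", "payload": {"targets": ".55 -1 -.7 0 0;.55 -1 -.7 0 0;.55 -1 -.7 0 0;.55 -1 -.7 0 0;.55 -1 -.7 0 0"}}

```text
time_s: 48.25
eef_pos: [0.4279, -0.3984, 0.2271]
eef_rot: [3.141, -0.0, 0.431]
ft_force: [0.2, -0.2, 0.2]
gripper_width: 0.0471
```

Emit:
{"api": "apply_moves", "payload": {"targets": ".55 -1 -.7 0 0;.55 -1 -.7 0 0;.55 -1 -.7 0 0;.55 -1 -.7 0 0;.55 0 0 0 0"}}

```text
time_s: 48.88
eef_pos: [0.3475, -0.4548, 0.227]
eef_rot: [3.141, 0.0, 0.428]
ft_force: [0.1, -0.1, -0.5]
gripper_width: 0.0468
```

Run:
```python
from h import *
print(r.state()['eef_pos'])
for k,p in dict(canP=(.577,.293,.084),redP=(.479,.347,.064),canY=(.5321,-.238,.084),cop=(.4523,-.2444,.064),mand=(.5385,-.318,.114),blue=(.5635,-.127,.06),bot=(.4374,-.0756,.108)).items(): print(k,((proj('top',p)-[85,145])*2.28).round(),((proj('side',p)-[165,125])*2.3).round())
save('top','t4.png',(85,145,435,295),2.28);save('side','s4.png',(165,125,385,365),2.3)
```

```text
[ 0.34751578 -0.45477694  0.22703082]
canP [123. 142.] [285.  23.]
redP [ 73. 244.] [211.  21.]
canY [672. 186.] [266. 293.]
cop [676. 269.] [170. 318.]
mand [762. 177.] [279. 333.]
blue [554. 157.] [295. 233.]
bot [507. 287.] [160. 163.]
```

View pics/t4.png

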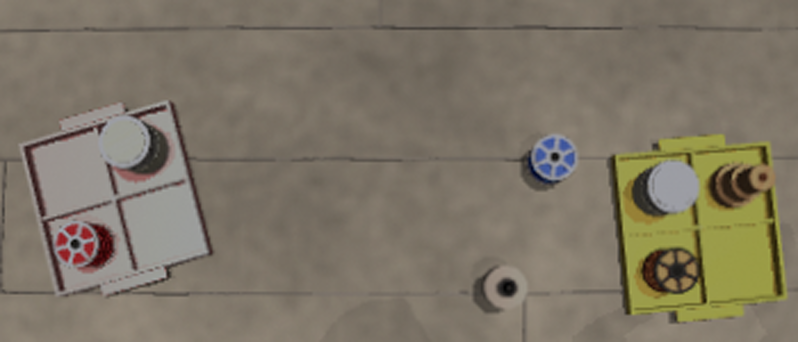

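View pics/s4.png

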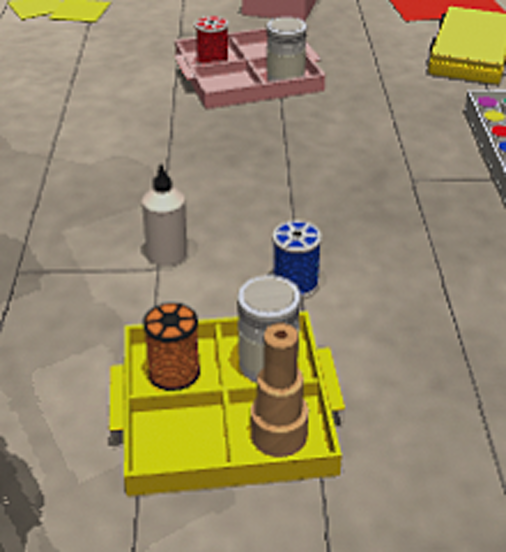

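Top view: the full canister is at (124,142), red (75,244), empty canister (672,186), copper (676,270) and mandrel (763,177). All sit within 3 px of where upright items in their bays should appear, and the blue reel and bottle haven't moved. I'm handing the job in.

```bash
python3 -c "
from bench import r
s=r.state();print(s['time_s'],s['ft_force']);print(r.sign_off())"
```

```text
48.975 [-0.2411997  -0.06492125  0.21114822]
the job is handed in; nothing more can be done
None
```

Both kits are made up and handed in at 49.0 s of the 115 s allowed; the sign-off gave no verdict.

- **Weighing:** the canister that stood on the right (y = -0.066) read about -0.2 N in the grip, so it is the empty one. The left one read about -3.9 N, so it is the full one.
- **Pink tray:** holds the full canister and the red reel.
- **Yellow tray:** holds the empty canister, the copper reel and the mandrel. I lowered each of the five items until the wrist force showed floor contact, then released it.
- **Last checks:** in the top and side pictures all five stand upright, each in its own bay. In the top view they are within about 3 px of the predicted positions. The blue reel and the bottle look unmoved, and the gripper is clear with about zero wrist force.
- **Disagreements:** the wrist force sensor is noisy by about 1 N, so the empty canister's 0.6 N could not be measured well. The two-view heights came out up to 5 mm low for the canisters, mandrel and bottle. Single tray points, mainly the divider crossings, were up to 16 mm low. I took the tray centres from the top-view corners instead.

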